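# Open the boiler's main steam valve and ease it off its stop

## Robot

A 6-joint arm with a two-finger parallel gripper is mounted at the origin on the work surface. World frame = base frame: x ahead of the robot, y to its left, z up, the work surface at z = 0. Lengths are in m, angles in rad, forces in N, time in s.
With the tool pointing down it reaches from about 0.3 to 0.85 m from the base axis. Payload 5.4 kg.
Tool frame: the origin (TCP) lies midway between the tips of the shut fingers; the grasp point (between the pads) lies pinch_z behind it (pinch_z is the distance from the TCP to the grasp point, in m); z points along the fingers, y is the line along which they close (so a half turn about z gives the same grasp; the last joint's range is limited). The gripper opens to 85 mm and grips with 20 to 120 N. Pads are 22 mm wide; open, the fingers measure 114 mm over their backs; the gripper's body (76 mm by 85 mm) begins 54 mm behind the grasp point. The pads swing forward as they close: fully open they stand 13 mm farther back than shut.
Start: joints at [1.083, 0.158, 1.597, -0, 1.386, -0.21], TCP at [0.158, 0.553, 0.231] pointing down, gripper open.
Joint ranges: [-2.91, 2.91], [-0.94, 2.29], [0.18, 2.7], [-1.29, 4.43], [0.17, 2.64], [-3, 3]. Speed limits (rad/s): [2.57, 2.57, 3.14, 3.14, 3.14, 3.14].

## Interface

Orientations are given as a rotation vector (axis times angle).
In Python, from rig import read_state, capture, hand_in, pinch_z gives the robot as it stands.
- The arm moves only by the tool arm_command, never from a script. Its argument "commands" is a list of rows, each a list of 2 entries, a list of its own where there are three numbers: the shift along the tool's x, y, z in units of 50 mm (1.0 is 50 mm), then the turn about the tool's z in units of 5 degrees (1.0 is 5 degrees). In form: [[[x, y, z], spin], ...]. A call has 1 to 5 rows; each row shifts and turns the commanded pose from where the row before left it, along the tool's axes as they then stand; what a row does not reach is not made up. A row lasts 1/8 s, in which the tool goes at most 62.5 mm and 10.7 degrees, less where a joint would pass 70% of its speed; a pose out of reach is approached as far as the arm can. A call is refused whole if a number of a shift passes 1 or a number of a turn 1, either way. A call with a gripper value outside its range is refused whole. "gripper" is the gripper command: -1 is shut, 1 is fully open, values between are in proportion, set as the call begins (left out, the last holds). The fingers move at their own pace and stop on an object; "force" is the grip in N (left out, the last holds). Time passes only in rows, so rows that do not move let the fingers close. It gives the time, the measured TCP pose, the force, the opening and the grip force at its end, in the units of the state.
- read_state(): the state, without advancing time (a new reading comes with each control period).
- capture(name): name is "side" or "top"; returns a dict with "img" (384x512x3 uint8, red, green, blue), "range_z" (384x512 float32, m along the optical axis (not along the pixel's ray), 0 where there is no reading), "fov_y" (degrees; the focal length in pixels is half the picture's height over the tangent of half this angle, whatever the lens; pixels are square), "cx", "cy" (the principal point, pixels), "cam_to_world" (4x4, takes a point from camera to world coordinates). Camera axes: x right, y down, z forward; pixel columns grow to the right and rows downward; lengths in m; the calibration is good to about 2 mm. A picture is of the moment at which its call begins.
- hand_in(): hands the job in; it is judged then, once.
The state is a dict: "clock": time; "qpos": joint angles; "dq": joint speeds; "joint_torque": joint torques, N m; "tool_pos": TCP position; "eef_rot": TCP orientation; "contact_force": force on the tool from outside, world axes, zero at the start; "ft_torque": the same for the moment, N m; "finger_gap": opening from 0.0 (shut) to 1.0 (fully open); "finger_force": force on a finger pad.
Only numpy, scipy, OpenCV 4.12 (cv2) and the standard library are available. Lean on these libraries where they do the work, as an engineer would, in place of code of your own. Each camera call takes 0.05 s, during which the arm holds its last target. There are 200 camera calls.

## Task

Open the boiler's main steam valve fully: turn the red handwheel anticlockwise, as seen facing the wheel, until you feel it come up against its stop, without straining it there. Then turn it back clockwise a quarter turn so that it cannot seize when hot, and let go of it. Keep off the copper return pipe that crosses above the wheel, which is hot, and leave the iron, the thread cone and the spray bottle standing where they are.

Things in the scene. Friction and masses are not known exactly. Their poses are not given: they have to be found in the camera images.
- handwheel: red handwheel, 160 mm in diameter; origin at the hub centre. z points out along the stem, up and towards the robot, 28 degrees from vertical; positive turns about z are anticlockwise (opening). Rim a round bar 15 mm thick, inner radius 65 mm; hub 28 mm in diameter, 26 mm long, the stem standing 21 mm above z = 0. Three spokes, 10 x 10 mm, in the plane z = 0 at 0, 120, 240 degrees from x
- wheel_mark (a point): white dot on the handwheel's rim, turning with it, 72.5 mm from the centre along its x, where a spoke meets the rim. Between rim, hub and two spokes there is an open gap one can reach through, to push on a spoke. Turning the wheel takes about 0.15 N m; it stays where it is left
- bonnet: top of the brass gland, fixed; origin on the stem's axis, z along the stem as the wheel's. Wheel and stem rise 4 mm for each turn of opening. The open stop lies 1.5 to 2.5 turns from the start, unmarked, to be felt: the wheel stands firm, giving only 0.06 rad per N m beyond the drag; over about 3.3 N m strains it. Below: gland 30 mm in diameter, neck 42 mm from -14, flange 90 mm from -35
- station: boiler, line and valve, one fixed piece; origin on the table below the valve, x away from the robot, y along the pipes. Main line (48 mm in diameter, flanges 104 mm) along y at z 150 mm. Wheel centre near x -68, y 0, z 278 mm. Boiler 280 x 270 x 330 mm at x -20, y -510 mm; upright header drum, 100 mm in diameter, 575 mm high, at x -20, y 385 mm
- return_line: hot copper return pipe, not to be touched; origin and axes as station. It is 34 mm in diameter and its axis runs straight along y at x -28 mm, z 530 mm, from the header drum to y -510 mm above the boiler, so it crosses 250 mm over the handwheel and a little beyond its centre, where an upright tool's wrist would be
- iron: flat iron lying on its sole, 205 mm long (nose to its +x), 105 mm wide, 118 mm high, 1.4 kg; origin under its middle. Bystander
- cone_black: black thread cone with green ends, standing, 112 mm in diameter at the foot, 175 mm high; origin under its centre. Bystander
- spray: pale see-through spray bottle with a blue trigger head, 74 mm in diameter, 196 mm high; origin under its centre. Bystander

How it is judged:
On the way:
1. the handwheel has been turned fully open, against its stop (z of handwheel in the frame of bonnet above 0.044338 m), for 0.1 s.
At the end, for the whole second after the job is handed in: the handwheel, having been against its open stop, rests a quarter turn (90 degrees, give or take 20; in height 1 mm, give or take 0.22) back from that stop, still and let go; iron, cone and spray bottle stand upright within 25 mm of where they stood (z of handwheel in the frame of bonnet between 0.043154 and 0.0436 m and angular speed of handwheel below 0.05 rad/s and distance of each of iron, cone_black, spray from where it was at the start of the episode below 0.025 m and angle between each of iron, cone_black, spray's own z axis and vertical below 0.35 rad); the robot touches nothing.
It fails at once if the handwheel is strained against its open stop (more than about 3.3 N m, 0.2 rad past it) (z of handwheel in the frame of bonnet above 0.044501 m).
It fails at once if the robot touches the hot return pipe (contact force between any of the arm, the fingers and return_line above 1 N).
It fails at once if the iron, the thread cone or the spray bottle is shifted by more than 25 mm or tipped (distance of any of iron, cone_black, spray from where it was at the start of the episode above 0.025 m or angle between any of iron, cone_black, spray's own z axis and vertical above 0.35 rad).
It also fails if it takes over 67 s, if anything falls off the work surface, if the arm or the gripper's body presses on something with over 40 N, if the wrist force passes 120 N, or if a joint passes its speed limit or range.

## Working session

There is one attempt and no reset: what is moved stays moved. The work goes in short steps, Python scripts to look and compute and a tool call to move; the robot and the scene stay as the last step left them, time stands still between calls to the robot, and variables do not carry over. Pictures are saved under pics/ and viewed, at most 10 in all, crops included, and the job is handed in when it is done.

Besides the shell and the picture viewer there is one more tool, called after "Call:" as name([rows], argument=value, ...), one row to a line, values as JSON. arm_command: Moves the arm, as the interface text tells. Its arguments: {"type":"object","properties":{"commands":{"type":"array","items":{"type":"array"}},"gripper":{"type":"number"},"force":{"type":"number"}},"required":["commands"]}

```bash
mkdir -p pics; ls
python3 - <<'E'
from rig import *
import cv2,numpy as np
print(read_state(),pinch_z)
for n in("side","top"):
    c=capture(n);cv2.imwrite(f"pics/{n}0.png",c["img"][:,:,::-1]);np.savez(f"{n}0.npz",**c)
    print(n,c["fov_y"],c["cx"],c["cy"],c["cam_to_world"])
E
```

```text
pics
{'clock': 0.0, 'qpos': array([ 1.08291391e+00,  1.59063196e-01,  1.59824600e+00,  1.23501222e-06,
        1.38622428e+00, -2.10102434e-01]), 'dq': array([-1.14123200e-03,  2.87129921e-04,  3.84919293e-04,  1.31595236e-03,
       -5.49437764e-05,  5.63902044e-04]), 'joint_torque': array([-5.60596418e-04, -3.95999551e+01, -3.31427264e+01, -2.86250670e-04,
        8.50509445e-03, -2.32366182e-05]), 'tool_pos': array([0.15740467, 0.55239828, 0.23030208]), 'eef_rot': array([-4.34842418e-01, -3.11068025e+00,  2.86359350e-03]), 'contact_force': array([ 0.44240526, -0.45547091, -0.38028366]), 'ft_torque': array([-0.00959825, -0.01432171,  0.00390129]), 'finger_force': 0.0, 'finger_gap': 0.9995054879405527} 0.0187
side 56.16802403241392 253.42498741316584 190.68044211922347 [[-1.65058312e-01 -9.31030913e-01  3.25479942e-01  2.17868721e-01]
 [-9.86283187e-01  1.56182332e-01 -5.34093091e-02  2.74769147e-02]
 [-1.10849866e-03 -3.29831045e-01 -9.44039328e-01  1.13295832e+00]
 [ 0.00000000e+00  0.00000000e+00  0.00000000e+00  1.00000000e+00]]
top 53.39173631709234 258.5999862474552 190.01558245557462 [[-0.02118459 -0.9979888   0.05974585  0.48429926]
 [-0.9997476   0.02069905 -0.00873398 -0.03735061]
 [ 0.00747973 -0.0599158  -0.99817541  1.1634839 ]
 [ 0.          0.          0.          1.        ]]
```

View pics/side0.png

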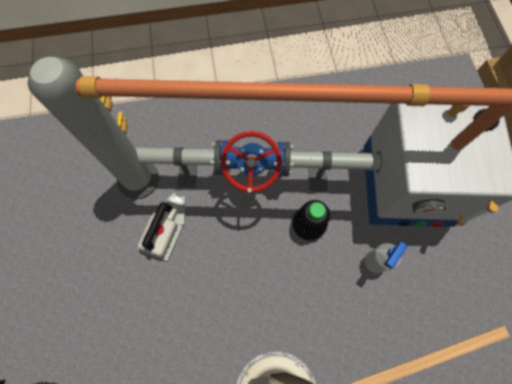

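View pics/top0.png

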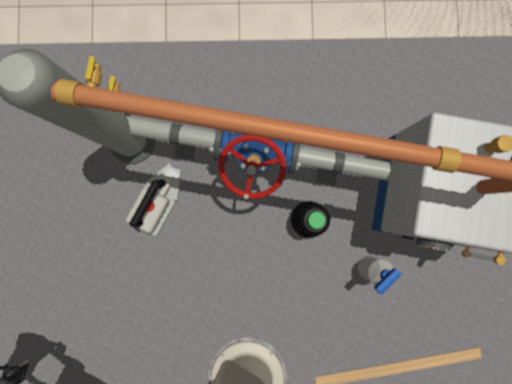

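The side and top views show the wheel at about (251,161) and (252,166), with its white mark near (249,190) and (247,196). Next I'll measure the wheel pose and the tool axes.

```bash
cat > h.py <<'E'
import numpy as np,cv2
from scipy.optimize import least_squares
from scipy.spatial.transform import Rotation as R
def cloud(c):
    f=192/np.tan(np.radians(float(c["fov_y"])/2));v,u=np.mgrid[:384,:512];z=c["range_z"]
    p=np.stack([(u-c["cx"])/f*z,(v-c["cy"])/f*z,z],-1)
    return p@c["cam_to_world"][:3,:3].T+c["cam_to_world"][:3,3]
def red(c):
    i=c["img"].astype(int);return (i[...,0]>110)&(i[...,1]<60)&(i[...,2]<70)&(c["range_z"]>0)
A=np.array([-np.sin(np.radians(28)),0,np.cos(np.radians(28))])  # refined by yaw
def wheel(c):
    P=cloud(c);m=red(c)&(P[...,2]>.2)&(abs(P[...,1])<.3);p=P[m]
    # rim points: torus fit with yaw, centre
    def ax(y):return R.from_euler('z',y).apply(A)
    def res(q):
        a=ax(q[3]);d=p-q[:3];h=d@a;r=np.linalg.norm(d-np.outer(h,a),axis=1)
        e=np.hypot(r-.0725,h)-.0075
        return np.where(r>.058,e,.0)
    q=np.r_[p.mean(0),0]
    s=least_squares(res,q,loss='soft_l1',f_scale=.003)
    return s.x,ax(s.x[3]),p,np.std(res(s.x))
def mark(c,q,a,dbg=False):
    P=cloud(c);d=P-q[:3];h=d@a;r=np.linalg.norm(d-h[...,None]*a,axis=-1)
    i=c["img"].astype(int);w=(i.min(-1)>120)&(abs(h)<.02)&(abs(r-.0725)<.012)
    n=-np.array([np.cos(q[3]),np.sin(q[3]),0]);n=n-(n@a)*a;n/=np.linalg.norm(n);t=np.cross(a,n)
    m=d[w].mean(0) if w.any() else np.full(3,np.nan)
    return np.degrees(np.arctan2(m@t,m@n)),w.sum()   # phi: from near direction, anticlockwise +
E
python3 - <<'E'
from h import *
from rig import read_state
for n in("side","top"):
    c=dict(np.load(n+"0.npz"));q,a,p,s=wheel(c);print(n,q,a,len(p),s,mark(c,q,a))
r=R.from_rotvec(read_state()["eef_rot"]).as_matrix();print(r.round(3))
P=cloud(dict(np.load("side0.npz")))
for u,v in[(157,230),(178,198),(315,208),(308,225),(377,262),(397,252),(300,90),(150,86)]:print(u,v,P[v,u].round(3))
E
```

```text
side [ 0.58734262 -0.02753523  0.28401765  0.05415041] [-0.46878342 -0.02540966  0.88294759] 743 0.002746900520542041 (np.float64(-15.879391503313594), np.int64(8))
top [ 0.58945961 -0.02961718  0.29298962 -0.19671028] [-0.46041773  0.09175545  0.88294759] 1001 0.03369984153663004 (np.float64(-1.8586944682626607), np.int64(11))
[[-0.962  0.274 -0.001]
 [ 0.274  0.962 -0.002]
 [ 0.    -0.002 -1.   ]]
157 230 [0.508 0.274 0.073]
178 198 [0.619 0.212 0.014]
315 208 [ 0.47  -0.187  0.172]
308 225 [ 0.434 -0.164  0.137]
377 262 [ 0.304 -0.34   0.104]
397 252 [ 0.312 -0.366  0.195]
300 90 [ 0.607 -0.127  0.546]
150 86 [0.665 0.156 0.544]
```

Run:
```python
import cv2
a=cv2.imread("pics/side0.png")[120:205,205:300];b=cv2.imread("pics/top0.png")[125:210,205:300]
cv2.imwrite("pics/crop0.png",cv2.resize(cv2.hconcat([a,b]),None,fx=4,fy=4,interpolation=cv2.INTER_CUBIC))
```

```text
(no output)
```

View pics/crop0.png

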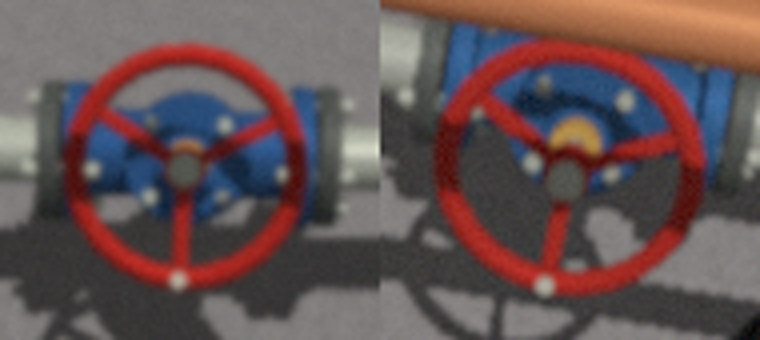

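Run:
```python
from h import *
cs=[dict(np.load(n+"0.npz")) for n in("side","top")]
# yaw from pipe
for c in cs:
    P=cloud(c);i=c["img"].astype(int);m=(i[...,0]>150)&(i[...,1]>60)&(i[...,1]<130)&(i[...,2]<100)&(abs(P[...,2]-.54)<.02)&(P[...,1]<.25)&(P[...,1]>-.3)
    x=P[m];k=np.polyfit(x[:,1],x[:,0],1);print("pipe",m.sum(),k,-np.arctan(k[0]),"ztop",np.percentile(x[:,2],95))
    yaw=-np.arctan(k[0]);a=R.from_euler('z',yaw).apply(A)
    p=P[red(c)];p=p[np.linalg.norm(p-[.588,-.028,.285],axis=1)<.1]
    def res(q):
        d=p-q[:3];h=d@a;r=np.linalg.norm(d-np.outer(h,a),axis=1);e=np.hypot(r-.0725,h)-.0075
        return np.where(r>.058,e,0)
    s=least_squares(res,p.mean(0),loss='soft_l1',f_scale=.002);q=np.r_[s.x,yaw]
    print(len(p),q,np.std(res(s.x)),mark(c,q,a))
    f=192/np.tan(np.radians(float(c["fov_y"])/2))
    T=np.linalg.inv(c["cam_to_world"]);n=-np.array([np.cos(yaw),np.sin(yaw),0]);n-=(n@a)*a;n/=np.linalg.norm(n);t=np.cross(a,n)
    for ph in (0,-10,90,180,-90):
        X=s.x+.0725*(n*np.cos(np.radians(ph))+t*np.sin(np.radians(ph)))+.0075*a;X=T[:3,:3]@X+T[:3,3];print(ph,(X[:2]/X[2]*f+[c["cx"],c["cy"]]).round(1))
```

```text
pipe 2368 [0.19553286 0.63489542] -0.1930965707943881 ztop 0.5471571202998896
743 [ 0.59264628 -0.0277484   0.27960881 -0.19309657] 0.001678912991733925 (np.float64(-2.5297410056257026), np.int64(8))
0 [250.2 189.4]
-10 [245.4 188.9]
90 [279.1 162.2]
180 [251.5 132.8]
-90 [222.6 160.8]
pipe 3773 [0.19926328 0.63832044] -0.19668707663606624 ztop 0.5465984538610978
972 [ 0.58972658 -0.02954152  0.27913457 -0.19668708] 0.0015429129820640484 (np.float64(-1.921551604077393), np.int64(11))
0 [246.6 196.7]
-10 [241.5 195.4]
90 [282.  174.3]
180 [256.  138.9]
-90 [220.3 163.3]
```

```bash
cat >> h.py <<'E'
C=np.array([.591,-.0285,.2795]);YAW=-.195
EX=np.array([np.cos(YAW),np.sin(YAW),0]);EY=np.array([-np.sin(YAW),np.cos(YAW),0])
def tcp(X,Y,tip):return C+(X-.05)*EX+Y*EY+[0,0,tip-.013]      # wanted TCP for far finger
def finger(s):
    d=np.array(s["tool_pos"])-C;return d@EX+.05,d@EY,d[2]+.013
def push(psi,s=.042,g=0):
    p=np.radians(psi);d=.005+.011*abs(np.cos(p))+.0075*abs(np.sin(p))+g
    N=s*np.cos(p)+d*np.sin(p);return -.883*N,-(s*np.sin(p)-d*np.cos(p))
E
python3 - <<'E'
from h import *
from rig import read_state
s=read_state();r=R.from_rotvec(s["eef_rot"]).as_matrix();p=s["tool_pos"];t=tcp(-.032,.026,.028);print(t)
for k in range(17):
    d=r.T@(t-p)/(17-k)/.05;print(d.round(2));p=p+(t-p)/(17-k);r=r@R.from_rotvec([0,0,np.radians(5)]).as_matrix()
print(r.round(3))
for psi in range(-60,121,15):print(psi,np.round(push(psi),4))
E
```

```text
[0.51559202 0.0128961  0.2945    ]
[-0.58 -0.5  -0.07]
[-0.62 -0.44 -0.07]
[-0.66 -0.39 -0.07]
[-0.69 -0.33 -0.07]
[-0.71 -0.27 -0.07]
[-0.73 -0.2  -0.07]
[-0.75 -0.14 -0.07]
[-0.76 -0.07 -0.07]
[-0.76 -0.01 -0.07]
[-0.76  0.06 -0.07]
[-0.75  0.13 -0.07]
[-0.74  0.19 -0.07]
[-0.72  0.25 -0.07]
[-0.69  0.32 -0.07]
[-0.66  0.38 -0.07]
[-0.63  0.43 -0.07]
[-0.59  0.48 -0.07]
[[ 0.189  0.982 -0.001]
 [ 0.982 -0.189 -0.002]
 [-0.002 -0.001 -1.   ]]
-60 [-0.0055  0.0449]
-45 [-0.0149  0.0425]
-30 [-0.024   0.0368]
-15 [-0.0318  0.0278]
0 [-0.0371  0.016 ]
15 [-0.0398  0.0061]
30 [-0.0402 -0.0052]
45 [-0.0375 -0.0169]
60 [-0.0315 -0.0279]
75 [-0.0225 -0.0367]
90 [-0.011 -0.042]
105 [-0.0033 -0.0445]
120 [ 0.0055 -0.0449]
```

Call:
arm_command([
  [[-0.58, -0.5, -0.3], 1],
  [[-0.62, -0.44, -0.3], 1],
  [[-0.66, -0.39, -0.3], 1],
  [[-0.69, -0.33, -0.2], 1],
  [[-0.71, -0.27, -0.1], 1],
], gripper=1, force=120)

```text
clock: 0.72
tool_pos: [0.2635, 0.3927, 0.2916]
eef_rot: [1.102, 2.942, 0.0]
contact_force: [0.2, -0.2, -0.4]
finger_gap: 0.999
finger_force: 0.0
```

Call:
arm_command([
  [[-0.73, -0.2, 0], 1],
  [[-0.75, -0.14, 0], 1],
  [[-0.76, -0.07, 0], 1],
  [[-0.76, -0.01, 0], 1],
  [[-0.76, 0.06, 0], 1],
])

```text
clock: 1.35
tool_pos: [0.3685, 0.2341, 0.2909]
eef_rot: [-1.713, -2.633, 0.001]
contact_force: [-0.1, -0.9, 0.0]
finger_gap: 1.002
finger_force: 0.0
```

Call:
arm_command([
  [[-0.75, 0.13, 0], 1],
  [[-0.74, 0.19, 0], 1],
  [[-0.72, 0.25, 0], 1],
  [[-0.69, 0.32, 0], 1],
  [[-0.66, 0.38, 0], 1],
])

```text
clock: 1.98
tool_pos: [0.4743, 0.0757, 0.2909]
eef_rot: [-2.242, -2.2, 0.001]
contact_force: [-0.0, -0.5, 0.3]
finger_gap: 1.0
finger_force: 0.0
```

Call:
arm_command([
  [[-0.63, 0.43, 0], 1],
  [[-0.59, 0.48, 0], 1],
  [[0, 0, 0], 0],
  [[0, 0, 0], 0],
])

```text
clock: 2.48
tool_pos: [0.5153, 0.0137, 0.2909]
eef_rot: [-2.421, -2.0, 0.001]
contact_force: [0.2, 0.2, 0.2]
finger_gap: 0.999
finger_force: 0.0
```

Run:
```python
from h import *
from rig import *
s=read_state();print(s["clock"],s["qpos"],s["tool_pos"],R.from_rotvec(s["eef_rot"]).as_matrix().round(3),finger(s),s["contact_force"])
a=capture("side")["img"];b=capture("top")["img"]
a=cv2.resize(a[90:240,180:330],None,fx=2.6,fy=2.6);b=cv2.resize(b[90:240,180:330],None,fx=2.6,fy=2.6)
cv2.imwrite("pics/c1.png",cv2.hconcat([a,b])[:,:,::-1])
```

```text
2.475 [-2.08494309e-01 -3.16194616e-02  1.67894889e+00  4.46052484e-04
  1.49553215e+00 -1.86960683e-02] [0.51533323 0.01366446 0.29085784] [[ 0.189  0.982 -0.001]
 [ 0.982 -0.189  0.001]
 [ 0.    -0.001 -1.   ]] (np.float64(-0.032402771038172296), np.float64(0.026703652282751515), np.float64(0.024357843208121052)) [0.18975769 0.24353343 0.1621075 ]
```

View pics/c1.png

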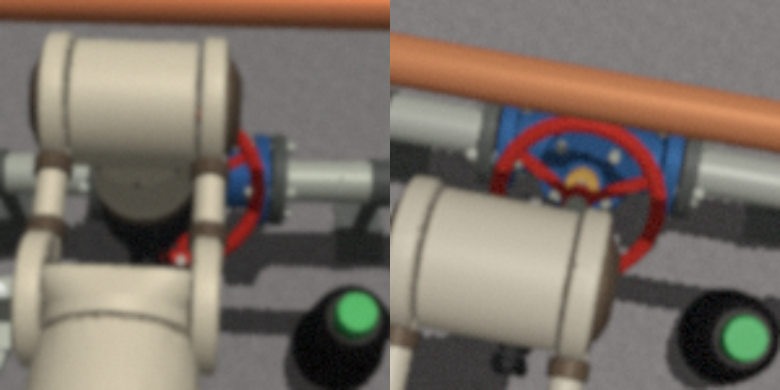

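The crops show the wrist over the wheel's near half at about (140,110) in the side crop. It is clear of the pipe, and the wheel hasn't moved. Now I'll lower the far finger into the gap.

Call:
arm_command([
  [[0, 0, 0.4], 0],
  [[0, 0, 0.4], 0],
  [[0, 0, 0.4], 0],
  [[0, 0, 0], 0],
])

```text
clock: 3.08
tool_pos: [0.5144, 0.0142, 0.2298]
eef_rot: [-2.419, -2.0, 0.003]
contact_force: [0.5, 0.4, 0.6]
finger_gap: 0.999
finger_force: 0.0
```

Call:
arm_command([
  [[-0.21, -0.1, 0], 0],
  [[-0.2, -0.05, 0], 0],
  [[-0.23, -0.01, 0], 0],
])

```text
clock: 3.45
tool_pos: [0.5023, -0.017, 0.2327]
eef_rot: [2.421, 2.0, 0.004]
contact_force: [0.9, 5.2, 2.3]
finger_gap: 0.996
finger_force: 2.2
```

Call:
arm_command([
  [[-0.23, 0.05, 0], 0],
  [[-0.22, 0.12, 0], 0],
  [[-0.18, 0.18, 0], 0],
  [[0, 0, 0], 0],
])

```text
clock: 3.95
tool_pos: [0.513, -0.0525, 0.2317]
eef_rot: [2.423, 1.997, -0.001]
contact_force: [0.4, 0.0, -0.2]
finger_gap: 1.002
finger_force: 0.0
```

Run:
```python
from h import *
from rig import *
s=read_state();print(finger(s),s["contact_force"])
for n in("side","top"):
    c=capture(n);q=np.r_[C,YAW];a=R.from_euler('z',YAW).apply(A);print(mark(c,q,a))
    cv2.imwrite(f"pics/{n}2.png",c["img"][:,:,::-1])
a=cv2.imread("pics/side2.png")[90:240,180:330];b=cv2.imread("pics/top2.png")[90:240,180:330]
cv2.imwrite("pics/c2.png",cv2.resize(cv2.hconcat([a,b]),None,fx=2.6,fy=2.6))
```

```text
(np.float64(-0.02184484735813433), np.float64(-0.038688917019570515), np.float64(-0.03475133627254702)) [ 0.35008856  0.03794075 -0.16453154]
(np.float64(nan), np.int64(0))
(np.float64(-118.90299589545234), np.int64(1))
```

View pics/c2.png

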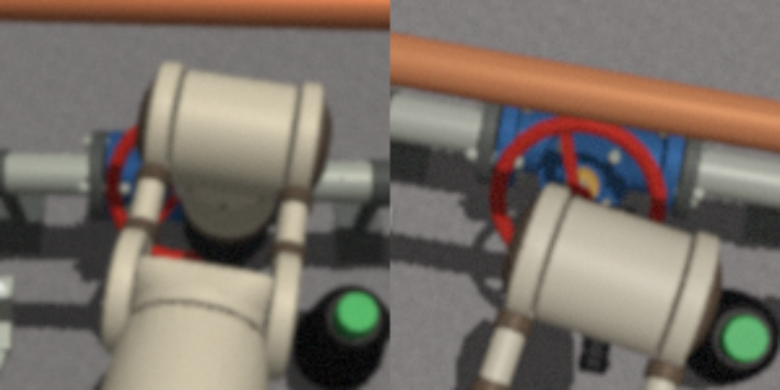

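The crop shows a spoke pointing to (567,130), so the pushed spoke is at about +75°, as planned. I'll lift, step back round the stem, and push the next spoke.

Call:
arm_command([
  [[0, 0, -1], 0],
  [[0.48, -0.4, 0], 0],
  [[0.6, 0, 0], 0],
  [[0.58, 0.64, 0], 0],
  [[0, 0, 0.74], 0],
])

```text
clock: 4.68
tool_pos: [0.5437, 0.0291, 0.2469]
eef_rot: [2.416, 1.999, 0.008]
contact_force: [0.1, -0.5, -0.9]
finger_gap: 1.003
finger_force: 0.0
```

Call:
arm_command([
  [[0, 0, 0], 0],
])

```text
clock: 4.8
tool_pos: [0.5384, 0.0287, 0.2412]
eef_rot: [-2.418, -1.997, 0.008]
contact_force: [-0.0, 0.7, -1.4]
finger_gap: 1.0
finger_force: 0.0
```

Run:
```python
from h import *
from rig import *
s=read_state();print(finger(s),s["contact_force"])
```

```text
(np.float64(-0.012714771430821323), np.float64(0.0459167541100775), np.float64(-0.0253431852885498)) [-0.03319083  0.65368072 -1.44697601]
```

Call:
arm_command([
  [[-0.18, -0.22, 0.1], 0],
  [[-0.18, -0.16, 0.08], 0],
  [[-0.24, -0.11, 0.06], 0],
  [[-0.2, -0.05, 0.02], 0],
])

```text
clock: 5.3
tool_pos: [0.5068, -0.0061, 0.2328]
eef_rot: [2.422, 2.0, 0.004]
contact_force: [1.8, 4.6, 3.1]
finger_gap: 0.998
finger_force: 2.4
```

Call:
arm_command([
  [[-0.23, -0.01, 0], 0],
  [[-0.23, 0.05, -0.02], 0],
  [[-0.22, 0.12, -0.06], 0],
  [[-0.18, 0.18, -0.1], 0],
  [[0, 0, 0], 0],
])

```text
clock: 5.92
tool_pos: [0.5148, -0.0526, 0.2406]
eef_rot: [2.424, 1.998, -0.002]
contact_force: [-0.1, -0.7, -0.0]
finger_gap: 1.001
finger_force: 0.0
```

Run:
```python
from h import *
from rig import *
s=read_state();print(finger(s),s["contact_force"])
c=capture("top")
cv2.imwrite("pics/c3.png",cv2.resize(c["img"][90:240,180:330,::-1],None,fx=3,fy=3))
```

```text
(np.float64(-0.020115940320534695), np.float64(-0.03837151086714548), np.float64(-0.025918277501757722)) [-0.05393651 -0.68779524 -0.04658219]
```

View pics/c3.png

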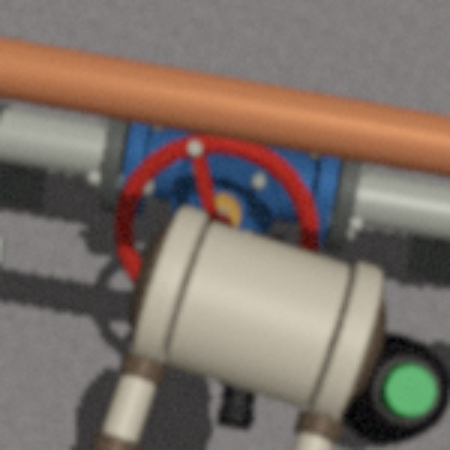

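The mark has moved to the far side at (195,148) in the crop, about 200° turned in total. Two more strokes.

Call:
arm_command([
  [[0, 0, -0.85], 0],
  [[0.48, -0.42, 0], 0],
  [[0.6, 0, 0], 0],
  [[0.58, 0.63, 0], 0],
  [[0, 0, 0.74], 0],
])

```text
clock: 6.6
tool_pos: [0.5439, 0.0289, 0.2482]
eef_rot: [2.417, 1.999, 0.006]
contact_force: [-0.1, 0.2, -0.6]
finger_gap: 0.996
finger_force: 0.0
```

Call:
arm_command([
  [[0, 0, 0], 0],
  [[-0.18, -0.23, 0.1], 0],
  [[-0.18, -0.16, 0.08], 0],
  [[-0.24, -0.11, 0.06], 0],
  [[-0.2, -0.05, 0.02], 0],
])

```text
clock: 7.22
tool_pos: [0.5068, -0.006, 0.2344]
eef_rot: [2.422, 2.0, 0.004]
contact_force: [1.5, 5.7, 3.3]
finger_gap: 0.999
finger_force: 2.7
```

Call:
arm_command([
  [[-0.23, -0.01, 0], 0],
  [[-0.23, 0.05, -0.02], 0],
  [[-0.22, 0.12, -0.06], 0],
  [[-0.18, 0.18, -0.1], 0],
  [[0, 0, 0], 0],
])

```text
clock: 7.85
tool_pos: [0.5148, -0.0525, 0.2422]
eef_rot: [2.424, 1.998, -0.002]
contact_force: [0.5, -0.3, -0.7]
finger_gap: 1.0
finger_force: 0.0
```

Run:
```python
from h import *
from rig import *
s=read_state();print(finger(s),s["contact_force"])
```

```text
(np.float64(-0.020110435784031752), np.float64(-0.03832123300034325), np.float64(-0.024256906679340315)) [ 0.51285466 -0.34613544 -0.67217604]
```

Call:
arm_command([
  [[0, 0, -0.85], 0],
  [[0.48, -0.42, 0], 0],
  [[0.6, 0, 0], 0],
  [[0.58, 0.63, 0], 0],
  [[0, 0, 0.74], 0],
])

```text
clock: 8.48
tool_pos: [0.5439, 0.0288, 0.2498]
eef_rot: [2.417, 1.999, 0.006]
contact_force: [-0.4, 0.1, -0.8]
finger_gap: 1.002
finger_force: 0.0
```

Call:
arm_command([
  [[0, 0, 0], 0],
  [[-0.18, -0.23, 0.1], 0],
  [[-0.18, -0.16, 0.08], 0],
  [[-0.24, -0.11, 0.06], 0],
  [[-0.2, -0.05, 0.02], 0],
])

```text
clock: 9.1
tool_pos: [0.5071, -0.0059, 0.2364]
eef_rot: [2.421, 1.999, 0.006]
contact_force: [2.5, 6.0, 2.9]
finger_gap: 0.999
finger_force: 2.8
```

Call:
arm_command([
  [[-0.23, -0.01, 0], 0],
  [[-0.23, 0.05, -0.02], 0],
  [[-0.22, 0.12, -0.06], 0],
  [[-0.18, 0.18, -0.1], 0],
  [[0, 0, 0], 0],
])

```text
clock: 9.72
tool_pos: [0.5149, -0.0525, 0.244]
eef_rot: [2.424, 1.998, -0.001]
contact_force: [0.2, -0.4, 0.0]
finger_gap: 1.004
finger_force: 0.0
```

Call:
arm_command([
  [[0, 0, -0.85], 0],
  [[0.48, -0.42, 0], 0],
  [[0.6, 0, 0], 0],
  [[0.58, 0.63, 0], 0],
  [[0, 0, 0.74], 0],
])

```text
clock: 10.35
tool_pos: [0.5439, 0.0288, 0.2515]
eef_rot: [2.417, 1.998, 0.007]
contact_force: [1.0, -1.5, -1.0]
finger_gap: 1.001
finger_force: 0.0
```

Run:
```python
from h import *
from rig import *
s=read_state();print(finger(s),s["contact_force"])
c=capture("top")
cv2.imwrite("pics/c4.png",cv2.resize(c["img"][90:240,180:330,::-1],None,fx=3,fy=3))
```

```text
(np.float64(-0.007283931398936239), np.float64(0.04707414001722377), np.float64(-0.01497114760175451)) [ 0.9749195  -1.47080309 -0.99555225]
```

View pics/c4.png

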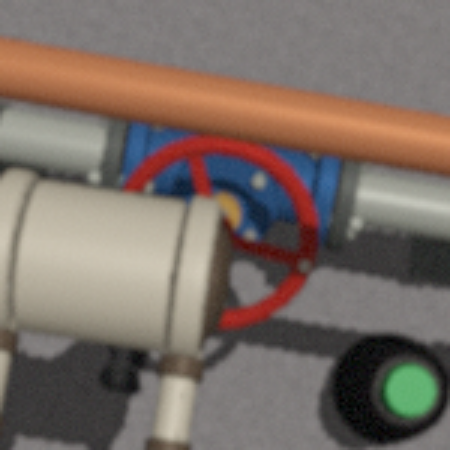

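The mark is at (303,265) in the crop, about 444° turned in total. Next I'll push to about 515°, below the earliest stop, then press the finger radially on the rim to learn the arm's stiffness.

Call:
arm_command([
  [[0, 0, 0], 0],
  [[-0.18, -0.23, 0.1], 0],
  [[-0.18, -0.16, 0.08], 0],
  [[-0.24, -0.11, 0.06], 0],
  [[-0.2, -0.05, 0.02], 0],
])

```text
clock: 11.02
tool_pos: [0.5074, -0.006, 0.2382]
eef_rot: [2.421, 1.999, 0.006]
contact_force: [2.0, 7.0, 3.4]
finger_gap: 0.997
finger_force: 3.4
```

Call:
arm_command([
  [[-0.23, -0.01, 0], 0],
  [[0, 0, 0], 0],
  [[0, 0, 0], 0],
])

```text
clock: 11.4
tool_pos: [0.5041, -0.018, 0.2375]
eef_rot: [2.422, 1.997, -0.0]
contact_force: [-2.9, 0.3, 6.5]
finger_gap: 0.999
finger_force: 2.7
```

Call:
arm_command([
  [[0, -0.1, 0], 0],
  [[0, -0.04, 0], 0],
  [[0, 0, 0], 0],
])

```text
clock: 11.78
tool_pos: [0.4965, -0.0158, 0.2354]
eef_rot: [-2.422, -2.0, 0.001]
contact_force: [-0.0, -0.1, -0.6]
finger_gap: 0.997
finger_force: 0.0
```

Call:
arm_command([
  [[0, -0.04, 0], 0],
  [[0, 0, 0], 0],
])

```text
clock: 12.02
tool_pos: [0.4949, -0.0154, 0.2357]
eef_rot: [-2.422, -2.0, 0.0]
contact_force: [1.2, -0.7, -0.2]
finger_gap: 0.998
finger_force: 0.0
```

Call:
arm_command([
  [[0, -0.04, 0], 0],
  [[0, 0, 0], 0],
])

```text
clock: 12.28
tool_pos: [0.4931, -0.015, 0.2358]
eef_rot: [2.422, 2.0, 0.0]
contact_force: [0.6, -0.7, 0.5]
finger_gap: 1.003
finger_force: 0.1
```

Call:
arm_command([
  [[0, -0.05, 0], 0],
  [[0, 0, 0], 0],
])

```text
clock: 12.52
tool_pos: [0.4923, -0.0149, 0.236]
eef_rot: [2.42, 1.998, 0.005]
contact_force: [8.1, -1.0, -4.3]
finger_gap: 1.0
finger_force: 4.2
```

Call:
arm_command([
  [[0, -0.05, 0], 0],
  [[0, 0, 0], 0],
])

```text
clock: 12.78
tool_pos: [0.4918, -0.0149, 0.2361]
eef_rot: [2.417, 1.995, 0.011]
contact_force: [18.3, -3.4, -10.0]
finger_gap: 1.004
finger_force: 9.0
```

Stiffness is about 5 N/mm, so stepping about 15° per call is safe against the stop. I'll go back and feel for it.

Call:
arm_command([
  [[0, 0.3, 0], 0],
  [[-0.23, 0.05, -0.02], 0],
  [[0, 0, 0], 0],
])

```text
clock: 13.15
tool_pos: [0.5032, -0.0287, 0.2374]
eef_rot: [2.423, 2.0, 0.0]
contact_force: [-2.7, 0.2, 3.0]
finger_gap: 1.001
finger_force: 1.2
```

Run:
```python
from h import *
from rig import *
s=read_state();print(finger(s),s["contact_force"])
```

```text
(np.float64(-0.03612222844543608), np.float64(-0.017258775509133684), np.float64(-0.02905253353521818)) [-2.66334793  0.22908102  3.0238793 ]
```

Call:
arm_command([
  [[-0.22, 0.12, -0.06], 0],
  [[0, 0, 0], 0],
])

```text
clock: 13.4
tool_pos: [0.5072, -0.041, 0.2399]
eef_rot: [2.423, 1.999, -0.0]
contact_force: [-0.1, 0.9, 0.3]
finger_gap: 0.999
finger_force: 0.0
```

Call:
arm_command([
  [[-0.18, 0.18, -0.1], 0],
  [[0, 0, 0], 0],
])

```text
clock: 13.65
tool_pos: [0.5144, -0.0517, 0.2448]
eef_rot: [2.423, 1.999, -0.0]
contact_force: [-0.2, 0.3, 0.2]
finger_gap: 1.0
finger_force: 0.0
```

Call:
arm_command([
  [[0, 0, -0.85], 0],
  [[0.48, -0.42, 0], 0],
  [[0.6, 0, 0], 0],
  [[0.58, 0.63, 0], 0],
  [[0, 0, 0.74], 0],
])

```text
clock: 14.28
tool_pos: [0.5434, 0.0293, 0.2527]
eef_rot: [2.416, 1.999, 0.008]
contact_force: [-0.1, -0.3, -1.0]
finger_gap: 0.996
finger_force: 0.0
```

Call:
arm_command([
  [[0, 0, 0], 0],
  [[-0.18, -0.23, 0.1], 0],
  [[0, 0, 0], 0],
])

```text
clock: 14.65
tool_pos: [0.527, 0.0212, 0.2465]
eef_rot: [2.423, 1.998, 0.001]
contact_force: [-0.8, -0.1, 0.4]
finger_gap: 1.004
finger_force: 0.0
```

Run:
```python
from h import *
from rig import *
s=read_state();print(finger(s),s["contact_force"])
```

```text
(np.float64(-0.022423092896041094), np.float64(0.036313809311557), np.float64(-0.020002251086793807)) [-0.76831652 -0.06818049  0.40197623]
```

Call:
arm_command([
  [[-0.18, -0.16, 0.08], 0],
  [[0, 0, 0], 0],
])

```text
clock: 14.9
tool_pos: [0.5174, 0.0139, 0.242]
eef_rot: [2.423, 1.999, -0.0]
contact_force: [-0.8, -0.6, 0.3]
finger_gap: 1.001
finger_force: 0.0
```

Call:
arm_command([
  [[-0.24, -0.11, 0.06], 0],
  [[0, 0, 0], 0],
])

```text
clock: 15.15
tool_pos: [0.5095, 0.0027, 0.2394]
eef_rot: [2.423, 1.998, -0.002]
contact_force: [-5.6, -1.2, 5.8]
finger_gap: 0.998
finger_force: 0.0
```

Call:
arm_command([
  [[-0.2, -0.05, 0.02], 0],
  [[0, 0, 0], 0],
])

```text
clock: 15.4
tool_pos: [0.5062, -0.0058, 0.2388]
eef_rot: [2.421, 1.999, 0.003]
contact_force: [-1.7, 2.7, 4.9]
finger_gap: 0.999
finger_force: 2.5
```

Call:
arm_command([
  [[-0.23, -0.01, 0], 0],
  [[0, 0, 0], 0],
])

```text
clock: 15.65
tool_pos: [0.5034, -0.017, 0.2385]
eef_rot: [2.422, 1.999, 0.002]
contact_force: [-1.0, 2.6, 5.9]
finger_gap: 0.999
finger_force: 2.5
```

Call:
arm_command([
  [[-0.23, 0.05, -0.02], 0],
  [[0, 0, 0], 0],
])

```text
clock: 15.9
tool_pos: [0.5032, -0.0291, 0.239]
eef_rot: [2.423, 1.999, -0.001]
contact_force: [-2.0, -0.1, 3.9]
finger_gap: 0.998
finger_force: 1.1
```

Call:
arm_command([
  [[-0.22, 0.12, -0.06], 0],
  [[0, 0, 0], 0],
])

```text
clock: 16.15
tool_pos: [0.5067, -0.0407, 0.2409]
eef_rot: [-2.422, -1.999, 0.001]
contact_force: [-0.7, 0.8, 0.3]
finger_gap: 0.999
finger_force: 0.7
```

Call:
arm_command([
  [[-0.18, 0.18, -0.1], 0],
  [[0, 0, 0], 0],
])

```text
clock: 16.4
tool_pos: [0.5075, -0.0422, 0.2421]
eef_rot: [-2.396, -1.99, 0.005]
contact_force: [-21.3, 30.9, 4.1]
finger_gap: 1.003
finger_force: 17.3
```

The stop is felt: about 37 N, roughly 1.7 N m, with the finger held. I'll hold briefly, ease off, and look.

Call:
arm_command([
  [[0, 0, 0], 0],
  [[0.18, -0.18, 0.1], 0],
  [[0.2, 0, 0], 0],
  [[0, 0, 0], 0],
])

```text
clock: 16.9
tool_pos: [0.5087, -0.0316, 0.2409]
eef_rot: [2.423, 1.998, -0.004]
contact_force: [-0.6, -1.8, -0.4]
finger_gap: 0.996
finger_force: 0.0
```

Run:
```python
from h import *
from rig import *
s=read_state();print(finger(s),s["contact_force"])
c=capture("top")
cv2.imwrite("pics/c5.png",cv2.resize(c["img"][110:230,190:310,::-1],None,fx=4,fy=4,interpolation=cv2.INTER_CUBIC))
```

```text
(np.float64(-0.030142462637920864), np.float64(-0.01898551657194711), np.float64(-0.02562880785020262)) [-0.58654584 -1.79978715 -0.41655866]
```

View pics/c5.png

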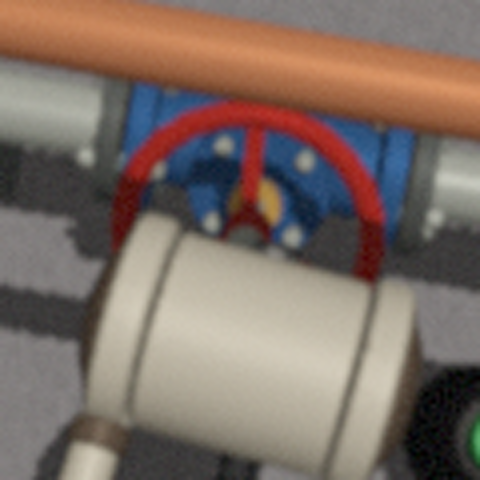

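The crop shows a spoke end at (257,118), so the spokes sit at about 184°, 64° and -56° at the stop. To go back 90°, I'll push the 64° spoke clockwise to about -26° from its other side.

Call:
arm_command([
  [[0, 0, -0.95], 0],
  [[-0.52, 0, 0], 0],
  [[0, 0.54, 0], 0],
  [[0, 0, 0], 0],
  [[0, 0, 0.3], 0],
])

```text
clock: 17.58
tool_pos: [0.5311, -0.0616, 0.2745]
eef_rot: [2.421, 1.999, 0.002]
contact_force: [0.3, 0.7, 0.4]
finger_gap: 1.002
finger_force: 0.0
```

Call:
arm_command([
  [[0, 0, 0.3], 0],
  [[0, 0, 0], 0],
])

```text
clock: 17.82
tool_pos: [0.5296, -0.0612, 0.2568]
eef_rot: [-2.421, -1.999, 0.002]
contact_force: [2.1, -1.8, -1.9]
finger_gap: 1.002
finger_force: 1.2
```

Run:
```python
from h import *
from rig import *
s=read_state();print(finger(s),s["contact_force"])
for p in (60,50,40,30,20,10,0,-10,-20,-25): print(p,np.round(np.array(push(-p))*[1,-1]-[.0036,0],4))
```

```text
(np.float64(-0.003874147319268363), np.float64(-0.04397720191797306), np.float64(-0.009668608218918141)) [ 2.06656572 -1.77633163 -1.89054316]
60 [-0.0091 -0.0449]
50 [-0.0154 -0.0436]
40 [-0.0217 -0.041 ]
30 [-0.0276 -0.0368]
20 [-0.033  -0.0312]
10 [-0.0375 -0.0242]
0 [-0.0407 -0.016 ]
-10 [-0.0427 -0.0096]
-20 [-0.0439 -0.0025]
-25 [-0.044   0.0013]
```

Call:
arm_command([
  [[0.01, -0.23, 0.12], 0],
  [[0.14, -0.24, 0.13], 0],
  [[0.18, -0.16, 0.08], 0],
  [[0.24, -0.11, 0.06], 0],
  [[0.13, -0.04, 0.02], 0],
])

```text
clock: 18.45
tool_pos: [0.4983, -0.019, 0.2382]
eef_rot: [-2.422, -2.0, 0.001]
contact_force: [0.7, -4.9, 2.1]
finger_gap: 0.999
finger_force: 1.7
```

Call:
arm_command([
  [[0, 0, 0], 0],
  [[0, 0, 0], 0],
])

```text
clock: 18.7
tool_pos: [0.4984, -0.0192, 0.2378]
eef_rot: [-2.421, -2.0, 0.001]
contact_force: [-0.3, 0.5, 0.3]
finger_gap: 1.002
finger_force: 0.0
```

Run:
```python
from h import *
from rig import *
s=read_state();print(finger(s),s["contact_force"])
c=capture("top")
cv2.imwrite("pics/c6.png",cv2.resize(c["img"][110:230,190:310,::-1],None,fx=4,fy=4,interpolation=cv2.INTER_CUBIC))
```

```text
(np.float64(-0.042636004630672714), np.float64(-0.008843046219580533), np.float64(-0.028698200749351407)) [-0.33630988  0.54086651  0.28339527]
```

View pics/c6.png

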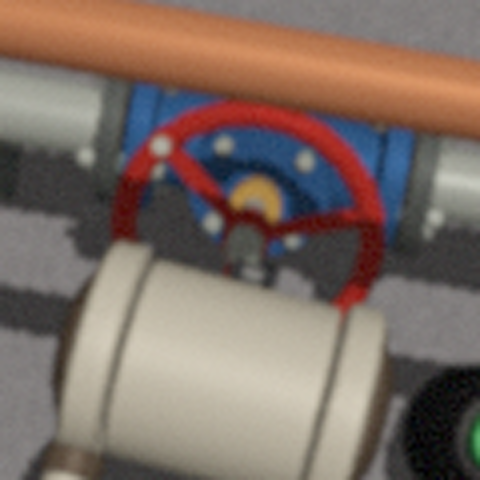

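The mark is at (162,146), about 73° back. I'll go about 15° further, then withdraw upward for a clear look.

Call:
arm_command([
  [[0.1, -0.02, 0], 0],
  [[0.1, -0.01, 0], 0],
  [[0, 0, 0], 0],
  [[-0.1, 0, 0], 0],
  [[0, 0, 0], 0],
])

```text
clock: 19.38
tool_pos: [0.4981, -0.0146, 0.2381]
eef_rot: [-2.422, -1.999, -0.0]
contact_force: [1.0, -0.6, 0.1]
finger_gap: 1.003
finger_force: 0.0
```

Call:
arm_command([
  [[0, 0, -0.6], 0],
  [[0, 0, -0.6], 0],
  [[0, -1, 0], 0],
  [[0, -1, 0], 0],
  [[0, -1, 0], 0],
])

```text
clock: 20.0
tool_pos: [0.3495, 0.0143, 0.2982]
eef_rot: [-2.422, -2.0, -0.0]
contact_force: [-0.1, 0.2, 1.0]
finger_gap: 1.001
finger_force: 0.0
```

Call:
arm_command([
  [[0, 0, 0], 0],
  [[0, 0, 0], 0],
  [[0, 0, 0], 0],
])

```text
clock: 20.38
tool_pos: [0.3517, 0.0137, 0.2983]
eef_rot: [-2.422, -2.0, 0.0]
contact_force: [0.3, -0.1, -0.1]
finger_gap: 1.0
finger_force: 0.0
```

Run:
```python
from h import *
from rig import *
s=read_state();print(finger(s),s["contact_force"],s["clock"])
c=capture("top");a=R.from_euler('z',YAW).apply(A);q=np.r_[C+.0073*a,YAW];print(mark(c,q,a))
f=192/np.tan(np.radians(float(c["fov_y"])/2));T=np.linalg.inv(c["cam_to_world"]);n=-EX-(-EX@a)*a;n/=np.linalg.norm(n);t=np.cross(a,n)
for ph in (90,95,100,-20,-25,-30,-140,-145,-150):
    X=q[:3]+.0725*(n*np.cos(np.radians(ph))+t*np.sin(np.radians(ph)))+.005*a;X=T[:3,:3]@X+T[:3,3];print(ph,((X[:2]/X[2]*f+[c["cx"],c["cy"]]-[190,110])*4).round(1))
cv2.imwrite("pics/c7.png",cv2.resize(c["img"][110:230,190:310,::-1],None,fx=4,fy=4,interpolation=cv2.INTER_CUBIC))
```

```text
(np.float64(-0.19297427184828925), np.float64(-0.004984741015265221), np.float64(0.031766625526759115)) [ 0.28128075 -0.07260815 -0.06672647] 20.375
(np.float64(-141.5286876742051), np.int64(15))
90 [366.3 257.8]
95 [367.8 247.6]
100 [368.4 237.3]
-20 [183.9 334.3]
-25 [174.7 329. ]
-30 [166.  322.9]
-140 [174.6 130.4]
-145 [184.3 125.4]
-150 [194.5 121.2]
```

View pics/c7.png

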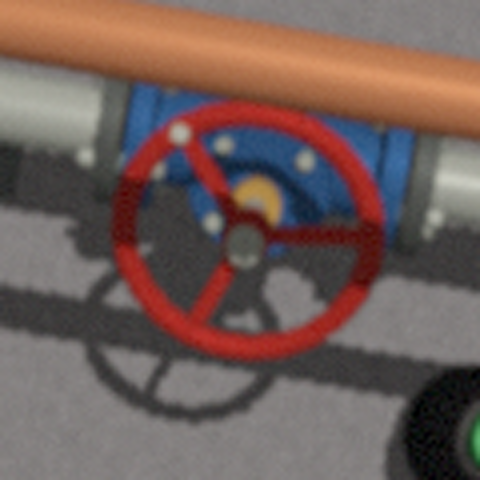

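Run:
```python
from h import *
from rig import *
c=capture("top");a=R.from_euler('z',YAW).apply(A);q=C+.0075*a
f=192/np.tan(np.radians(float(c["fov_y"])/2));T=np.linalg.inv(c["cam_to_world"]);n=-EX-(-EX@a)*a;n/=np.linalg.norm(n);t=np.cross(a,n)
for r in (.0725,.035):
  for ph in (170,175,180,185,190):
    X=q+r*(n*np.cos(np.radians(ph))+t*np.sin(np.radians(ph)))+.005*a;X=T[:3,:3]@X+T[:3,3];print(r,ph,((X[:2]/X[2]*f+[c["cx"],c["cy"]]-[190,110])*4).round(1))
P=cloud(c)
i=c["img"];p=P[red(c)];p=p[np.linalg.norm(p-q,axis=1)<.1]
```

```text
0.0725 170 [283.2 121.8]
0.0725 175 [272.3 118.4]
0.0725 180 [261.2 116. ]
0.0725 185 [249.9 114.5]
0.0725 190 [238.5 114. ]
0.035 170 [261.5 181.9]
0.035 175 [256.3 180.3]
0.035 180 [251.1 179.2]
0.035 185 [245.7 178.4]
0.035 190 [240.3 178.2]
```

The wheel rests about 85° back from the stop, inside the 70–110° window. The arm is clear of everything, and the mark is at (180,133) in the crop. Handing in.

```bash
python3 -c "
from rig import *
print(hand_in())"
```

```text
the job is handed in; nothing more can be done
None
```

The job is handed in, though `hand_in()` returned no verdict. I opened the valve to its stop (about 1.7 N m felt there, against a limit of about 3.3 N m) and turned it back about 85° by the camera. The arm is clear of everything, and it never came close to the hot pipe or the iron, cone or spray bottle.

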